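# Take the blue rail dividers onto the carrying rod

### The job

Take the carrying rod from its wooden stand by its black handle, thread it through both blue rail-divider discs standing in their rack, lift the two together out of the rack on the rod, and lay the rod back in the notches of its stand with both blue discs hanging on it between the two uprights. Let go and leave everything hanging still.

Things in the scene. Friction and masses are not known exactly. Their poses are not given: they have to be found in the camera images.
- rod: Steel rod along its y, 10 mm thick, 225 long plus 16 mm end balls (241 overall), 200 g. Origin: middle of its axis, z up. At y -57.5 an upright black grip 14 (x) by 26 (y), 5 to 69 above the axis: pinch across x, about 50 above the axis. Under it a brass weight 24x26 to 35 below the axis. Discs go on the free part from grip to +y ball, best at y +25. Starts lying in the stand, y along the stand's y.
- blue_a: Blue plastic ring, outside 90 mm, hole 40, 6 thick, 30 g, standing on edge. Origin: centre of its hole, 50 mm above the counter; y axis along the hole, level. It shares a fixed grey rack with blue_b, on one axis, centres 21.5 mm apart; blue_a is nearer the stand (-y end). A second such rack, 120 mm or more away (centres), holds two red discs; either may be nearer the robot.
- blue_b: Blue ring just like blue_a, right behind it on the same axis (+y end of the rack). Origin: centre of its hole, y axis along the hole. The fixed grey slotted rack is 48 mm along that axis, centred between the two discs, 100 mm wide and 25 mm high: discs are clear of it once raised 25 mm. On the rod a disc hangs with its centre 15 mm below the rod's axis.
- stand: Fixed wooden rod stand, base 100 (x) by 220 (y) by 10 mm. Origin: on the counter under its middle, z up. Two uprights, 12 mm thick, at y -97.5 and +97.5, 183 clear between, tops about 102 high. Open-topped notches, floor 75 above the counter, about 26 wide there, flaring to 50: the rod rests in both along y, axis at 80, its middle over the origin; discs on it hang down to 20 above the counter.
There are look-alikes about, which are no part of the job. Leave any orange or yellow look-alike of the blue_b alone.

How it is judged:
By the outcome, as a careful person would: the job done as asked, in the order asked, and still so for the second after the job is handed in, with the robot touching nothing.
It also fails if it takes over 61 s, if anything falls off the work surface, if the arm or the gripper's body presses on something with over 40 N, if the wrist force passes 120 N, or if a joint passes its speed limit or range.

### The arm

A 7-joint arm with a two-finger parallel gripper is mounted at the origin on the work surface. World frame = base frame: x ahead of the robot, y to its left, z up, the work surface at z = 0. Lengths are in m, angles in rad, forces in N, time in s.
With the tool pointing down it reaches from about 0.35 to 0.9 m from the base axis. Payload 8.1 kg.
Tool frame: the origin (TCP) lies at the centre of the arm's flange, where the gripper is bolted on; the fingertips stand 178 mm ahead of it and the grasp point (between the pads) lies 159 mm ahead of it; x points along the fingers, z is the direction in which the jaws open and shut, and the axes are right-handed (so a half turn about x gives the same grasp; the last joint's range is limited). The gripper opens to 92 mm and grips with 3 to 60 N. Pads are 19 mm wide; open, the fingers measure 130 mm over their backs; the gripper's body (75 mm by 190 mm) begins 47 mm behind the grasp point.
Start: joints at [1.068, 0.434, 0.025, 1.573, -0.012, 1.134, -0.075], TCP at [0.243, -0.576, 0.405] pointing down, gripper open.
Joint ranges: [-2.62, 2.62], [-0.44, 2.09], [-1.27, 1.32], [0.08, 2.57], [-1.32, 4.46], [0.12, 2], [-2.74, 2.74]. Speed limits (rad/s): [2.22, 2.22, 3.01, 3.01, 3.14, 3.14, 3.14].

### API

Orientations are given as a rotation vector (axis times angle).
In Python, from cell import arm, get_image, search_frame, pinpoint gives the robot as it stands.
- The arm moves only by the tool arm_command, never from a script. Its argument "motion" is a list of rows, each a list of 7 numbers: the finger opening in mm, from 0 to 91.8, then the shift along the tool's x, y, z in mm, then the turn, a rotation vector about the tool's x, y, z in degrees. In form: [[fingers, x, y, z, ax, ay, az], ...]. A call has 1 to 5 rows; each row shifts and turns the commanded pose from where the row before left it, along the tool's axes as they then stand; what a row does not reach is not made up. A row lasts 1/8 s, in which the tool goes at most 62.5 mm and 10.7 degrees, less where a joint would pass 70% of its speed; a pose out of reach is approached as far as the arm can. A call with a gripper value outside its range is refused whole. The fingers move at their own pace and stop on an object; "newtons" is the grip in N (left out, the last holds). Time passes only in rows, so rows that do not move let the fingers close. It gives the time, the measured TCP pose, the force and the opening at its end, in the units of the state.
- arm.observe(): the state, without advancing time (a new reading comes with each control period).
- get_image(name): name is "side" or "top" or "wrist"; returns a dict with "frame" (384x512x3 uint8, red, green, blue), "range_z" (384x512 float32, m along the optical axis (not along the pixel's ray), 0 where there is no reading), "K" (3x3 intrinsics, pixels), "origin" and "rotation" of the camera in the world; the wrist camera has in their place "tool_from_camera" (4x4, takes a point from camera to tool coordinates, whose origin is the TCP and whose axes are the tool frame's). Camera axes: x right, y down, z forward; pixel columns grow to the right and rows downward; lengths in m; the calibration is good to about 2 mm. The wrist camera is an equidistant fisheye: a pixel r from the principal point sees the ray r / f radians off the axis. A picture is of the moment at which its call begins: read the wrist's pose just before it.
- arm.sign_off(): hands the job in, once; it reports no verdict.
Trained networks look in the newest picture that a camera, given by its name, has taken for a name from the list of things; names that differ only in an ending like _2 or _b are one class to them, and where a whole thing is asked for, a point or a joint stands for the part that bears it (a point fixed in the world has none). Each returns a list of dicts, best first, with "p" (0 to 1); they miss things now and then, are a little off and sometimes report something else, mostly with a low value. They report only what shows in the picture. A call takes as long as a camera call. They do not tell look-alikes from the thing itself.
- search_frame(camera, target): "point" ([x, y, z] in m, in world coordinates, good to about 4 mm: the middle of the surface that is visible of it).
- pinpoint(camera, target): "point" ([x, y, z] in m, in world coordinates, good to about 4 mm: a listed point, or the origin of a listed thing).
The state is a dict: "clock": time; "joints": joint angles; "dq": joint speeds; "joint_efforts": joint torques, N m; "position": TCP position; "ee_rot": TCP orientation; "force": force on the tool from outside, world axes, zero at the start; "ft_torque": the same for the moment, N m; "width": opening from 0.0 (shut) to 1.0 (fully open).
Only numpy, scipy, OpenCV 4.12 (cv2) and the standard library are available. Lean on these libraries where they do the work, as an engineer would, in place of code of your own. Each camera call takes 0.05 s, during which the arm holds its last target. There are 200 camera calls.

## Working session

There is one attempt and no reset: what is moved stays moved. The work goes in short steps, Python scripts to look and compute and a tool call to move; the robot and the scene stay as the last step left them, time stands still between calls to the robot, and variables do not carry over. Pictures are saved under pics/ and viewed, about 8 in all and at most 12, crops included, and the job is handed in when it is done.

Besides the shell and the picture viewer there is one more tool, called after "Call:" in YAML: its name, and indented under it one key for each argument. arm_command: Moves the arm, as the interface text tells. Its arguments: {"type":"object","properties":{"motion":{"type":"array"},"newtons":{"type":"number"}},"required":["motion"]}

```bash
ls; mkdir -p pics; python3 - <<'E'
from cell import arm,get_image,search_frame,pinpoint
import cv2,numpy as np
s=arm.observe();print(s)
ims=[]
for c in("side","top"):
    d=get_image(c);ims.append(d["frame"]);print(c,d["K"].tolist(),d["origin"],d["rotation"])
    np.savez(f"{c}.npz",**d)
    for t in("rod","blue_a","blue_b","stand"):
        for f in(search_frame,pinpoint):
            print(c,t,f.__name__,[(np.round(r["point"],3).tolist(),round(r["p"],2)) for r in f(c,t)])
for c,i in zip("st",ims): cv2.imwrite(f"pics/{c}0.png",cv2.resize(i[:,:,::-1],(800,600)))
E
```

```text
pics
{'clock': 0.0, 'joints': array([ 1.06836748,  0.43521979,  0.0249633 ,  1.57410075, -0.01158474,
        1.13401036, -0.07511258]), 'dq': array([ 1.05430356e-04, -1.70152907e-03,  7.13490752e-04,  1.83549418e-03,
       -4.31941315e-05, -3.30775591e-04, -1.92497534e-03]), 'joint_efforts': array([ 1.13246988e-03, -6.67866111e+01,  9.85262878e-01, -3.14458966e+01,
       -6.05530967e-02,  4.31793602e-02,  1.65939350e-04]), 'position': array([ 0.243168  , -0.57549826,  0.40394522]), 'ee_rot': array([ 0.91069033,  1.37364835, -0.90945835]), 'force': array([-0.60482828, -0.15624741, -0.37506515]), 'ft_torque': array([ 0.03068681, -0.02968209,  0.00755934]), 'width': 0.9977665809147098}
side [[354.2243911228317, 0.0, 253.3904163883196], [0.0, 354.2243911228317, 192.2711427504571], [0.0, 0.0, 1.0]] [0.36867374 0.65452492 0.65649256] [-0.24023769  2.79817425 -1.23295489]
side rod call [([0.552, -0.314, 0.084], 0.86)]
side rod call [([0.564, -0.272, 0.08], 0.88)]
side blue_a call [([0.333, 0.319, 0.052], 0.92), ([0.462, 0.244, 0.061], 0.89), ([0.365, 0.124, 0.055], 0.88), ([0.46, 0.23, 0
[... 764 characters left out ...]
275, 0.077], 0.78)]
top blue_a call [([0.46, 0.247, 0.066], 0.8), ([0.338, 0.317, 0.059], 0.71), ([0.37, 0.123, 0.068], 0.69), ([0.458, 0.223, 0.066], 0.64)]
top blue_a call [([0.464, 0.246, 0.047], 0.73), ([0.336, 0.317, 0.044], 0.5), ([0.46, 0.227, 0.048], 0.49), ([0.365, 0.125, 0.042], 0.47)]
top blue_b call [([0.46, 0.247, 0.066], 0.8), ([0.338, 0.317, 0.059], 0.71), ([0.37, 0.123, 0.068], 0.69), ([0.458, 0.223, 0.066], 0.64)]
top blue_b call [([0.464, 0.246, 0.047], 0.73), ([0.336, 0.317, 0.044], 0.5), ([0.46, 0.227, 0.048], 0.49), ([0.365, 0.125, 0.042], 0.47)]
top stand call [([0.557, -0.273, 0.009], 0.92), ([0.462, 0.244, 0.066], 0.6)]
top stand call [([0.563, -0.273, -0.002], 0.78)]
```

View pics/t0.png

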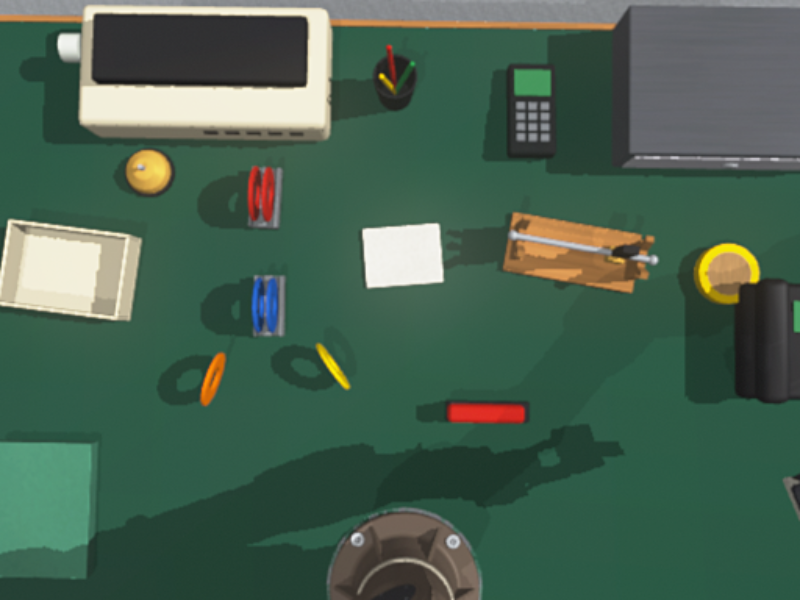

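View pics/s0.png

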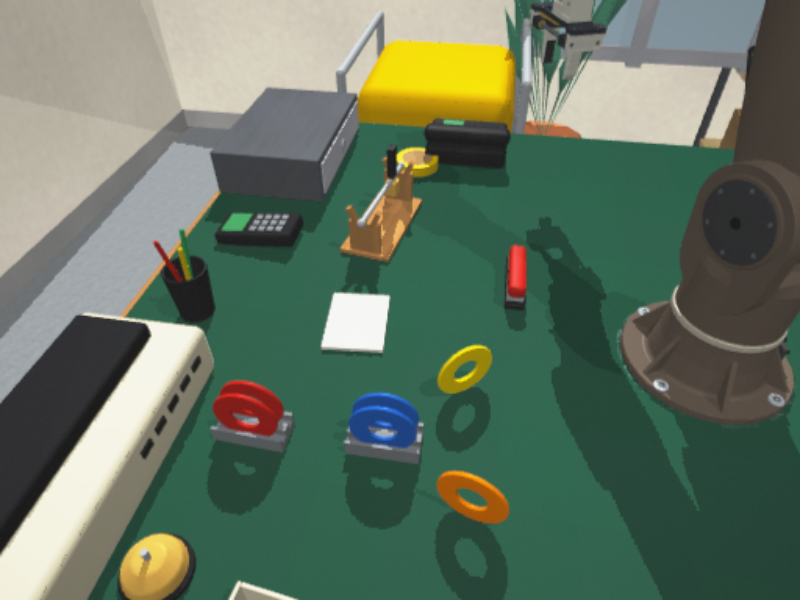

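The top picture (800x600) shows the blue pair in its rack at (266,305), with the look-alikes red pair (262,195), orange ring (213,380) and yellow ring (333,366). The rod lies in its stand from the ball at (515,235) to the ball at (655,260), with the grip at (628,251). I choose the blue pair, at about world (0.46, 0.235), and will now measure exactly.

```bash
cat > h.py <<'E'
import numpy as np,cv2
from scipy.spatial.transform import Rotation as R
def cloud(d):
    K=d["K"];z=d["range_z"];v,u=np.mgrid[:384,:512]
    p=np.stack([(u-K[0,2])/K[0,0]*z,(v-K[1,2])/K[1,1]*z,z],-1)
    rot=np.asarray(d["rotation"]);M=rot if rot.shape==(3,3) else R.from_rotvec(rot).as_matrix()
    P=p@M.T+d["origin"];P[z==0]=np.nan
    return P
def tool(s):
    M=R.from_rotvec(s["ee_rot"]).as_matrix()
    return s["position"],M
E
python3 - <<'E'
import numpy as np,cv2
from h import *
from cell import arm
p,M=tool(arm.observe());print(np.round(M,3))
for c in("side","top"):
    d=np.load(c+".npz");P=cloud(d);h=cv2.cvtColor(d["frame"],cv2.COLOR_RGB2HSV)
    x,y,z=P[...,0],P[...,1],P[...,2]
    t=(z<0.02)&(z>-.02);print(c,"table z",np.nanmedian(z[t]))
    b=(h[...,0]>105)&(h[...,0]<125)&(h[...,1]>120)&(abs(x-.46)<.08)&(abs(y-.235)<.07)&(z>.01)
    q=P[b];print("blue n",len(q),q.min(0),q.max(0),np.median(q,0))
    top=q[q[:,2]>.03];yy=np.round(top[:,1],3);print(" yhist",np.histogram(yy,np.arange(.2,.28,.004)))
    for lo,hi in((.2,.235),(.235,.28)):
        w=top[(top[:,1]>lo)&(top[:,1]<hi)]
        if len(w)>10:
            cc=w.mean(0);print("  disc",lo,cc,w.min(0),w.max(0),"slope dy/dx",np.polyfit(w[:,0],w[:,1],1))
    g=(h[...,1]<60)&(z>.07)&(z<.1)&(abs(x-.56)<.08)&(y>-.42)&(y<-.13)
    q=P[g];print("rod n",len(q),q.min(0),q.max(0),"x(y)",np.polyfit(q[:,1],q[:,0],1),"med z",np.median(q[:,2]))
    g=(h[...,2]<70)&(z>.1)&(z<.165)&(abs(x-.555)<.06)&(y>-.37)&(y<-.27)
    q=P[g];print("grip n",len(q),q.min(0),q.max(0),np.median(q,0))
    ti=q[q[:,2]>.14]; print(" griptop",len(ti),ti.min(0),ti.max(0))if len(ti) else 0
    w=(h[...,0]>5)&(h[...,0]<20)&(h[...,1]>100)&(abs(x-.56)<.1)&(y>-.43)&(y<-.12)&(z>.0)&(z<.02)
    q=P[w][:,:2].astype(np.float32);print("base",len(q),cv2.minAreaRect(q))
a=cv2.imread("pics/t0.png")[150:420,180:680];cv2.imwrite("pics/c1.png",cv2.resize(a,(800,432)))
E
```

```text
[[-0.     0.921  0.389]
 [-0.     0.389 -0.921]
 [-1.    -0.     0.   ]]
side table z -0.00012253645594367812
blue n 1155 [0.41733522 0.21656994 0.0171597 ] [0.50560726 0.25129597 0.09587897] [0.45966619 0.24819399 0.06888197]
 yhist (array([  0,   0,   0,   0,   0,  28, 299,  54,   0,   0,  15, 165, 431,
         0,   0,   0,   0,   0,   0,   0]), array([0.2  , 0.204, 0.208, 0.212, 0.216, 0.22 , 0.224, 0.228, 0.232,
       0.236, 0.24 , 0.244, 0.248, 0.252, 0.256, 0.26 , 0.264, 0.268,
       0.272, 0.276, 0.28 ]))
  disc 0.2 [0.45835412 0.22717435 0.07463806] [0.41816647 0.22140473 0.03013276] [0.50417978 0.22984934 0.09587897] slope dy/dx [0.00441151 0.22515231]
  disc 0.235 [0.46065252 0.24870253 0.06486028] [0.41733522 0.24254076 0.03007018] [0.50560726 0.25129597 0.09484717] slope dy/dx [0.00727614 0.24535075]
rod n 162 [ 0.5376791  -0.38411595  0.07608875] [ 0.58675935 -0.15059682  0.09960206] x(y) [0.16318001 0.60440032] med z 0.08440024579591732
grip n 85 [ 0.54447771 -0.33761447  0.10002512] [ 0.55882219 -0.31236502  0.14916363] [ 0.55152809 -0.31692753  0.12624241]
 griptop
[... 716 characters left out ...]
0009] [0.50636472 0.22780904 0.09776148] slope dy/dx [0.00376421 0.22172917]
  disc 0.235 [0.46170854 0.24496266 0.0688909 ] [0.41873815 0.24262058 0.03030774] [0.50509477 0.24985383 0.0996275 ] slope dy/dx [0.0047856  0.24275311]
rod n 329 [ 0.53940542 -0.38921028  0.07143881] [ 0.58798245 -0.15437471  0.09571325] x(y) [0.16150585 0.60644233] med z 0.08486231818563783
grip n 101 [ 0.54621049 -0.34051103  0.10090689] [ 0.55880043 -0.31452396  0.15551726] [ 0.55131681 -0.32482761  0.14661679]
 griptop 60 [ 0.54671421 -0.34051103  0.14028567] [ 0.55874569 -0.31526745  0.15551726]
base 2404 ((0.5614160299301147, -0.28422337770462036), (0.2451854795217514, 0.1023932620882988), 80.81619262695312)
```

```bash
python3 - <<'E'
import numpy as np,cv2
t=np.load("top.npz")["frame"][:,:,::-1];s=np.load("side.npz")["frame"][:,:,::-1]
a=cv2.resize(t[130:190,310:430],(800,400));b=cv2.resize(s[235:305,200:290],(400,200*400//257 if 0 else 311));c=cv2.resize(s[85:170,210:280],(400,200*2))[:311]
r=np.zeros((200,800,3),np.uint8)
b=cv2.resize(s[240:300,210:290],(267,200));c=cv2.resize(s[85:170,210:280],(165,200));e=cv2.resize(t[165:220,150:200],(182,200))
r[:,:267]=b;r[:,270:435]=c;r[:,440:622]=e
cv2.imwrite("pics/c2.png",np.vstack([a,r]))
E
```

```text
(no output)
```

View pics/c2.png

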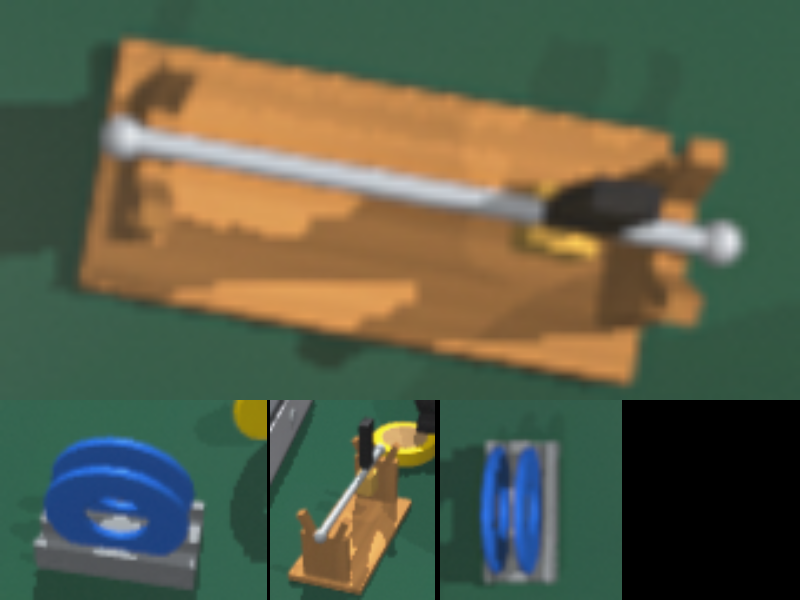

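The crop confirms both targets: the two blue rings with grey ends in their rack, and the rod with its grip (600,205) and brass weight near the -y end. Measured: grip (0.552,-0.326), rod yaw -9.2°, disc axis x=0.462, yaw ≈0, discs at y=0.225 and 0.2465. First I turn the wrist.

Call:
arm_command:
  motion:
    - [91.8,0,0,0,-9.65,0,0]
    - [91.8,0,0,0,-9.65,0,0]
    - [91.8,0,0,0,-9.65,0,0]
    - [91.8,0,0,0,-9.65,0,0]
    - [91.8,0,0,0,-9.65,0,0]
  newtons: 50

```text
clock: 1.52
position: [0.2432, -0.5757, 0.4047]
ee_rot: [0.254, 1.556, -0.254]
force: [0.4, 0.2, 0.3]
width: 0.999
```

Call:
arm_command:
  motion:
    - [91.8,0,0,0,-9.65,0,0]
    - [91.8,0,37,33,0,0,0]
    - [91.8,0,37,33,0,0,0]
    - [91.8,0,37,33,0,0,0]
    - [91.8,0,37,33,0,0,0]

```text
clock: 2.15
position: [0.3982, -0.4497, 0.4049]
ee_rot: [0.126, 1.567, -0.127]
force: [0.3, -0.3, 0.1]
width: 1.0
```

Call:
arm_command:
  motion:
    - [91.8,0,37,33,0,0,0]
    - [91.8,0,37,33,0,0,0]
    - [91.8,0,37,33,0,0,0]
    - [91.8,0,36,33,0,0,0]
    - [91.8,0,0,0,0,0,0]

```text
clock: 2.78
position: [0.5542, -0.3224, 0.4046]
ee_rot: [0.122, 1.566, -0.118]
force: [-0.0, -0.5, 0.2]
width: 1.003
```

```bash
cat >> h.py <<'E'
def go(s,pos,yaw=-9.2):
    "shift in mm along tool axes and yaw turn about tool x needed; pos = grasp point target"
    p,M=tool(s);c=np.cos(np.radians(yaw));w=np.sin(np.radians(yaw))
    T=np.column_stack([[0,0,-1],[-w,c,0],[c,w,0]])
    d=np.array(pos)-(p+M[:,0]*.159)
    print("t",s["clock"],"grasp",np.round(p+M[:,0]*.159,4),"F",np.round(s["force"],1),"w",round(s["width"]*91.8,1))
    print(" shift mm",np.round(M.T@d*1000,1),"turn deg",np.round(np.degrees(R.from_matrix(M.T@T).as_rotvec()),2))
E
cat > wr.py <<'E'
import sys,cv2,numpy as np
from cell import arm,get_image
d=get_image("wrist");cv2.imwrite("pics/%s.png"%sys.argv[1],d["frame"][:,:,::-1])
E
python3 - <<'E'
from h import *
from cell import arm
go(arm.observe(),(.552,-.3262,.130))
E
```

```text
t 2.775 grasp [ 0.5545 -0.322   0.2456] F [-0.  -0.5  0.2] w 92.0
 shift mm [115.6  -4.8  -2. ] turn deg [ 0.41  0.08 -0.15]
```

Call:
arm_command:
  motion:
    - [91.8,30,-4.8,-2,0.4,0,0]
    - [91.8,30,0,0,0,0,0]
    - [91.8,30,0,0,0,0,0]
    - [91.8,25.5,0,0,0,0,0]
    - [91.8,0,0,0,0,0,0]

```text
clock: 3.4
position: [0.5469, -0.3317, 0.2874]
ee_rot: [0.133, 1.571, -0.132]
force: [-0.3, 0.3, -0.5]
width: 1.0
```

```bash
python3 - <<'E'
from h import *
from cell import arm
go(arm.observe(),(.552,-.3262,.130))
E
python3 wr.py w1
```

```text
t 3.4 grasp [ 0.5463 -0.3315  0.1284] F [-0.3  0.3 -0.5] w 91.8
 shift mm [-1.6  6.1  4.7] turn deg [-0.45 -0.23 -0.04]
```

View pics/w1.png

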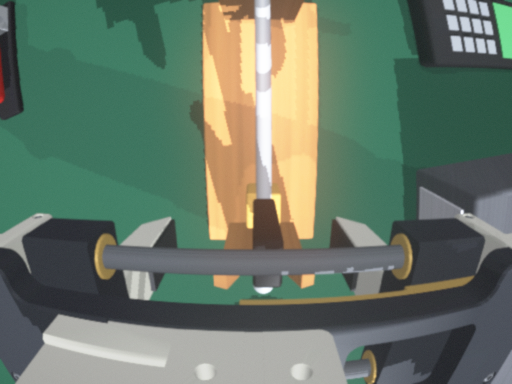

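The wrist picture shows the grip (265,240) between the open fingers (155 and 355), slightly toward +z. I correct by the computed shift and close.

Call:
arm_command:
  motion:
    - [91.8,-1,6,4.5,-0.4,0,0]
    - [91.8,0,0,0,0,0,0]
    - [91.8,0,0,0,0,0,0]

```text
clock: 3.82
position: [0.554, -0.3259, 0.291]
ee_rot: [0.125, 1.566, -0.126]
force: [-1.0, 0.3, 0.2]
width: 0.998
```

```bash
python3 - <<'E'
from h import *
from cell import arm
for i in range(3): go(arm.observe(),(.552,-.3262,.130))
E
```

```text
t 3.825 grasp [ 0.5541 -0.326   0.132 ] F [-1.   0.3  0.2] w 91.6
 shift mm [ 2.  -0.5 -2.1] turn deg [0.02 0.06 0.03]
t 3.825 grasp [ 0.5541 -0.326   0.132 ] F [-1.   0.3  0.2] w 91.6
 shift mm [ 2.  -0.5 -2.1] turn deg [0.02 0.06 0.03]
t 3.825 grasp [ 0.5541 -0.326   0.132 ] F [-1.   0.3  0.2] w 91.6
 shift mm [ 2.  -0.5 -2.1] turn deg [0.02 0.06 0.03]
```

Call:
arm_command:
  motion:
    - [0,0,0,0,0,0,0]
    - [0,0,0,0,0,0,0]
    - [0,0,0,0,0,0,0]
    - [0,0,0,0,0,0,0]
    - [0,0,0,0,0,0,0]
  newtons: 50

```text
clock: 4.45
position: [0.5537, -0.326, 0.2902]
ee_rot: [0.126, 1.567, -0.126]
force: [-0.3, 0.2, 0.2]
width: 0.505
```

Call:
arm_command:
  motion:
    - [0,0,0,0,0,0,0]
    - [0,0,0,0,0,0,0]
    - [0,-4,0,0,0,0,0]
    - [0,-10,0,0,0,0,0]
    - [0,0,0,0,0,0,0]

```text
clock: 5.08
position: [0.554, -0.3261, 0.3054]
ee_rot: [0.126, 1.565, -0.127]
force: [-0.1, 0.4, -2.5]
width: 0.149
```

Call:
arm_command:
  motion:
    - [0,-20,0,0,0,0,0]
    - [0,-30,0,0,0,0,0]
    - [0,-30,0,0,-3,0,0]
    - [0,-20,0,0,-3.2,0,0]
    - [0,0,0,0,-3,0,0]

```text
clock: 5.7
position: [0.5541, -0.326, 0.4064]
ee_rot: [-0.003, 1.568, 0.0]
force: [-0.6, 0.1, -1.7]
width: 0.15
```

Call:
arm_command:
  motion:
    - [0,0,15,-5,0,0,0]
    - [0,0,30,-9,0,0,0]
    - [0,0,38,-11,0,0,0]
    - [0,0,38,-11,0,0,0]
    - [0,0,38,-11,0,0,0]

```text
clock: 6.32
position: [0.5056, -0.1646, 0.4038]
ee_rot: [0.001, 1.572, -0.0]
force: [0.4, -0.2, -1.2]
width: 0.148
```

Call:
arm_command:
  motion:
    - [0,0,38,-11,0,0,0]
    - [0,0,38,-11,0,0,0]
    - [0,0,36,-11,0,0,0]
    - [0,0,30,-8,0,0,0]
    - [0,0,17,-4,0,0,0]

```text
clock: 6.95
position: [0.4604, -0.0059, 0.4041]
ee_rot: [-0.001, 1.571, 0.001]
force: [-0.6, -0.5, -1.5]
width: 0.151
```

Call:
arm_command:
  motion:
    - [0,0,0,0,0,0,0]
    - [0,0,0,0,0,0,0]
    - [0,0,0,0,0,0,0]

```text
clock: 7.32
position: [0.4619, -0.0092, 0.404]
ee_rot: [0.001, 1.571, -0.002]
force: [-0.9, -0.6, -1.9]
width: 0.148
```

```bash
cat > meas.py <<'E'
import sys
from h import *
from cell import arm,get_image
go(arm.observe(),(.462,-.008,.100),0)
out=[]
for c in("side","top"):
    d=get_image(c);np.savez(c+"1.npz",**d);P=cloud(d);h=cv2.cvtColor(d["frame"],cv2.COLOR_RGB2HSV)
    s=arm.observe();p,M=tool(s);g=p+M[:,0]*.159
    L=(P-(g-[0,0,.05]))  # relative to expected axis under the grip
    m=(h[...,1]<70)&(h[...,2]>60)&(abs(L[...,0])<.03)&(L[...,1]>.02)&(L[...,1]<.19)&(abs(L[...,2])<.025)
    q=P[m]
    if len(q)<8: print(c,"few",len(q));continue
    print(c,len(q),"y",q[:,1].min(),q[:,1].max(),"x(y)",np.polyfit(q[:,1]-.2,q[:,0],1),"ztop(y)",np.polyfit(q[:,1]-.2,q[:,2],1),"z range",q[:,2].min(),q[:,2].max())
E
python3 meas.py; python3 - <<'E'
import numpy as np,cv2
s=np.load("side1.npz")["frame"][:,:,::-1];t=np.load("top1.npz")["frame"][:,:,::-1]
cv2.imwrite("pics/m1.png",np.hstack([cv2.resize(s[60:320,130:330],(400,520)),cv2.resize(t[100:360,120:320],(400,520))]))
E
```

```text
t 7.325 grasp [ 0.4619 -0.0092  0.245 ] F [-0.9 -0.6 -1.9] w 13.5
 shift mm [1.45e+02 1.20e+00 1.00e-01] turn deg [-0.12 -0.02  0.02]
side 251 y 0.011878383223189903 0.16658004781212243 x(y) [0.00213783 0.46089539] ztop(y) [-0.00204666  0.19198188] z range 0.1842582581215868 0.19698566893296476
top 213 y 0.05971749590337954 0.16375965911343948 x(y) [3.9349718e-05 4.6276610e-01] ztop(y) [0.02153573 0.19580449] z range 0.18641097240233528 0.20122915947716535
```

View pics/m1.png

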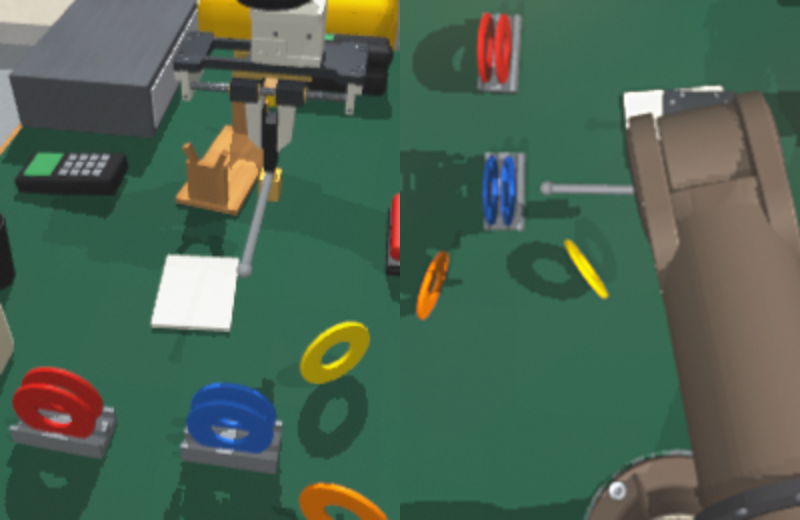

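The rod is held level and pointing +y. Its tip is at (545,188) in the top view, in line with the blue pair at (500,188). Rod axis x≈0.462, z≈0.191. I lower it by 140 mm.

Call:
arm_command:
  motion:
    - [0,20,0,0,0,0,0]
    - [0,35,0,0,0,0,0]
    - [0,40,0,0,0,0,0]
    - [0,30,0,0,0,0,0]
    - [0,15,0,0,0,0,0]

```text
clock: 8.05
position: [0.4614, -0.0084, 0.2628]
ee_rot: [0.0, 1.573, -0.001]
force: [0.3, -0.6, -1.4]
width: 0.151
```

Call:
arm_command:
  motion:
    - [0,0,0,0,0,0,0]
    - [0,0,0,0,0,0,0]
    - [0,0,0,0,0,0,0]

```text
clock: 8.43
position: [0.4622, -0.008, 0.2652]
ee_rot: [0.0, 1.569, -0.0]
force: [-1.1, 0.6, -1.1]
width: 0.149
```

```bash
python3 meas.py; python3 - <<'E'
import numpy as np,cv2
s=np.load("side1.npz")["frame"][:,:,::-1];t=np.load("top1.npz")["frame"][:,:,::-1]
cv2.imwrite("pics/m2.png",np.hstack([cv2.resize(s[160:320,200:330],(400,492)),cv2.resize(t[150:250,150:250],(400,492))]))
E
```

```text
t 8.425 grasp [ 0.4625 -0.008   0.1062] F [-1.1  0.6 -1.1] w 13.7
 shift mm [ 6.2 -0.  -0.5] turn deg [-0.01  0.11  0.01]
side 223 y 0.015254118950447593 0.1676401997418402 x(y) [-0.00260016  0.46082375] ztop(y) [0.00013167 0.05344511] z range 0.044212878074320616 0.058896794926528884
top 170 y 0.06007939751209973 0.1648558443954285 x(y) [-0.01330435  0.46202849] ztop(y) [-0.00019206  0.05491759] z range 0.04844231118991349 0.0627671410282098
```

View pics/m2.png

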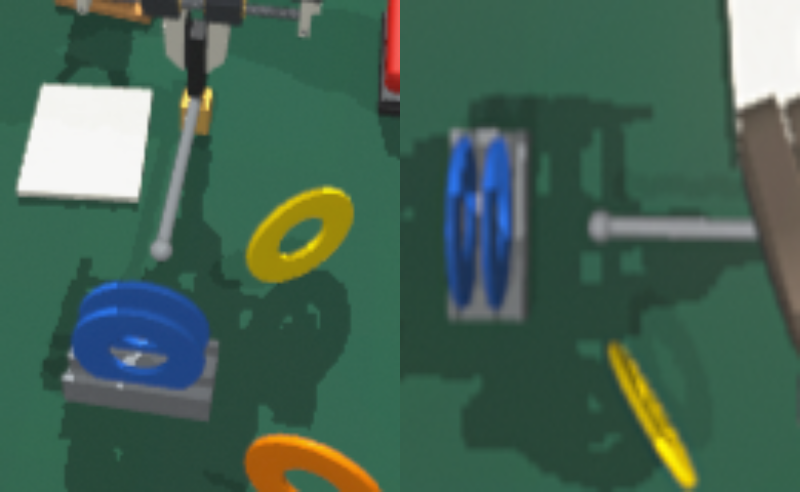

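Tip at (162,248) side and (598,226) top, in line with the holes (z 50, x 0.462). I thread 162 mm along +y.

Call:
arm_command:
  motion:
    - [0,0,8,0,0,0,0]
    - [0,0,12,0,0,0,0]
    - [0,0,14,0,0,0,0]
    - [0,0,14,0,0,0,0]
    - [0,0,14,0,0,0,0]

```text
clock: 9.15
position: [0.4616, 0.0553, 0.2642]
ee_rot: [-0.001, 1.571, 0.001]
force: [0.0, -0.3, -1.4]
width: 0.151
```

Call:
arm_command:
  motion:
    - [0,0,14,0,0,0,0]
    - [0,0,14,0,0,0,0]
    - [0,0,14,0,0,0,0]
    - [0,0,14,0,0,0,0]
    - [0,0,14,0,0,0,0]

```text
clock: 9.78
position: [0.4617, 0.1249, 0.2642]
ee_rot: [-0.0, 1.571, -0.0]
force: [-0.6, -0.4, -1.9]
width: 0.148
```

Call:
arm_command:
  motion:
    - [0,0,14,0,0,0,0]
    - [0,0,10,0,0,0,0]
    - [0,0,6,0,0,0,0]
    - [0,0,0,0,0,0,0]
    - [0,0,0,0,0,0,0]

```text
clock: 10.4
position: [0.4617, 0.1535, 0.2641]
ee_rot: [0.0, 1.571, -0.001]
force: [-0.4, 0.1, -0.7]
width: 0.147
```

```bash
cat > pic.py <<'E'
import sys,cv2,numpy as np
from cell import arm,get_image
from h import *
a,b=[list(map(int,x.split(","))) for x in sys.argv[2:4]]
o=[]
for c,r in(("side",a),("top",b)):
    d=get_image(c);np.savez(c+"1.npz",**d);o.append(cv2.resize(d["frame"][r[0]:r[1],r[2]:r[3],::-1],(400,500)))
    P=cloud(d);h=cv2.cvtColor(d["frame"],cv2.COLOR_RGB2HSV)
    q=P[(h[...,0]>105)&(h[...,0]<125)&(h[...,1]>120)&(P[...,2]>.015)&(P[...,2]<.4)&(P[...,0]>.38)&(P[...,0]<.65)]
    print(c,"blue",len(q),np.round(np.percentile(q,[1,99],axis=0),3).tolist() if len(q) else"")
cv2.imwrite("pics/%s.png"%sys.argv[1],np.hstack(o));go(arm.observe(),(.462,.154,.100),0)
E
python3 pic.py m3 180,320,190,310 150,250,140,220
```

```text
side blue 1105 [[0.419, 0.224, 0.02], [0.503, 0.251, 0.094]]
top blue 0 
t 10.5 grasp [0.4617 0.1534 0.1052] F [ 0.2  0.4 -2.8] w 13.8
 shift mm [5.2 0.6 0.3] turn deg [-0.04 -0.01  0.02]
```

View pics/m3.png

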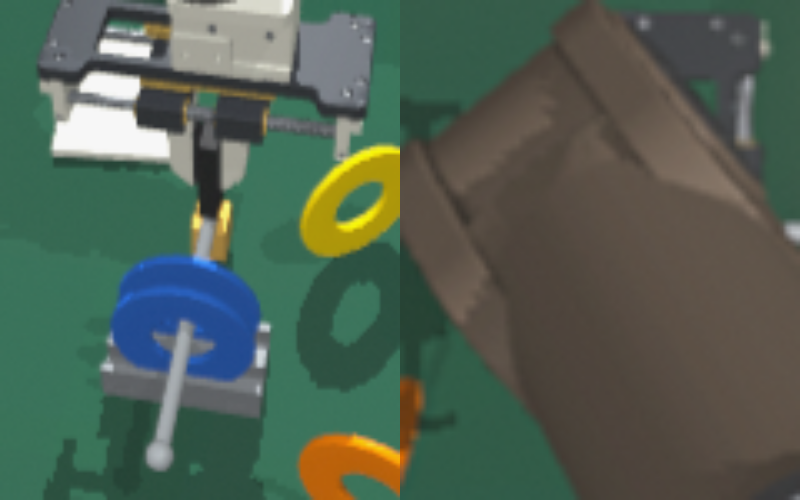

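The rod runs through both blue rings: tip ball at (160,455), past the holes at (185,335). I lift gently.

Call:
arm_command:
  motion:
    - [0,-6,0,0,0,0,0]
    - [0,-5,0,0,0,0,0]
    - [0,-4,0,0,0,0,0]
    - [0,-4,0,0,0,0,0]
    - [0,-5,0,0,0,0,0]

```text
clock: 11.12
position: [0.4616, 0.154, 0.2885]
ee_rot: [-0.0, 1.571, -0.0]
force: [0.3, 0.1, -1.5]
width: 0.154
```

Call:
arm_command:
  motion:
    - [0,-6,0,0,0,0,0]
    - [0,-7,0,0,0,0,0]
    - [0,-8,0,0,0,0,0]
    - [0,-9,0,0,0,0,0]
    - [0,-9,0,0,0,0,0]

```text
clock: 11.75
position: [0.4617, 0.1541, 0.3279]
ee_rot: [-0.0, 1.571, 0.0]
force: [0.1, 0.4, -2.1]
width: 0.154
```

Call:
arm_command:
  motion:
    - [0,-8,0,0,0,0,0]
    - [0,-5,0,0,0,0,0]
    - [0,0,0,0,0,0,0]
    - [0,0,0,0,0,0,0]

```text
clock: 12.25
position: [0.4616, 0.1539, 0.34]
ee_rot: [-0.0, 1.571, -0.0]
force: [0.1, -0.5, -1.6]
width: 0.147
```

```bash
python3 pic.py m4 140,320,180,320 150,250,140,220
```

```text
side blue 1359 [[0.418, 0.224, 0.071], [0.502, 0.251, 0.154]]
top blue 0 
t 12.35 grasp [0.4615 0.1539 0.1809] F [ 0.1  0.5 -2.3] w 14.0
 shift mm [80.9  0.1  0.6] turn deg [ 0.   -0.04  0.01]
```

View pics/m4.png

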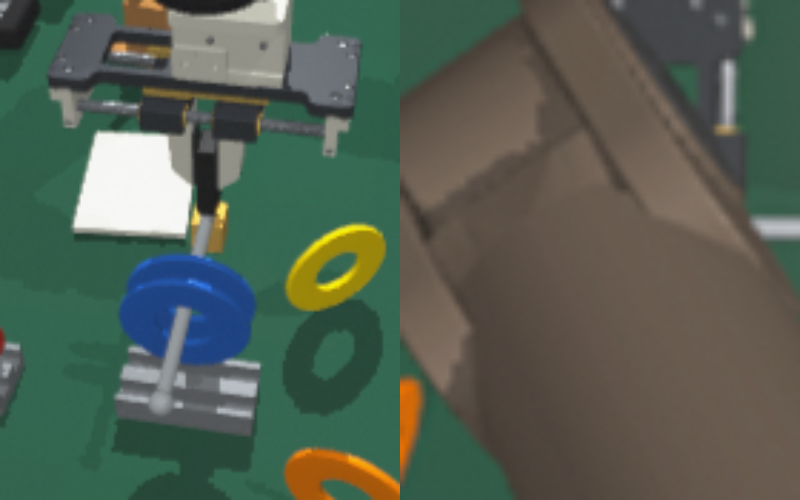

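Both rings hang on the rod clear of the empty rack (lower (190,360)). I raise further, then traverse gently.

Call:
arm_command:
  motion:
    - [0,-8,0,0,0,0,0]
    - [0,-16,0,0,0,0,0]
    - [0,-24,0,0,0,0,0]
    - [0,-20,0,0,0,0,0]
    - [0,-12,0,0,0,0,0]

```text
clock: 12.98
position: [0.4618, 0.1543, 0.4222]
ee_rot: [0.0, 1.569, 0.001]
force: [-0.1, -0.2, -2.4]
width: 0.146
```

Call:
arm_command:
  motion:
    - [0,0,-4,0.7,0,0,0]
    - [0,0,-8,1.5,0,0,0]
    - [0,0,-12,2.3,0,0,0]
    - [0,0,-16,3,0,0,0]
    - [0,0,-20,3.8,0,0,0]

```text
clock: 13.6
position: [0.4732, 0.0926, 0.4199]
ee_rot: [-0.0, 1.571, -0.0]
force: [-0.0, -0.5, -2.2]
width: 0.148
```

Call:
arm_command:
  motion:
    - [0,0,-24,4.5,0,0,0]
    - [0,0,-24,4.5,0,0,0]
    - [0,0,-24,4.5,0,0,0]
    - [0,0,-24,4.5,0,0,0]
    - [0,0,-24,4.5,0,0,0]

```text
clock: 14.22
position: [0.4955, -0.028, 0.4199]
ee_rot: [0.001, 1.571, -0.001]
force: [-0.4, 0.3, -2.2]
width: 0.149
```

Call:
arm_command:
  motion:
    - [0,0,-24,4.5,0,0,0]
    - [0,0,-24,4.5,0,0,0]
    - [0,0,-24,4.5,0,0,0]
    - [0,0,-24,4.5,0,0,0]
    - [0,0,-24,4.5,0,0,0]

```text
clock: 14.85
position: [0.5177, -0.148, 0.4199]
ee_rot: [0.001, 1.571, -0.001]
force: [-1.1, 0.5, -1.8]
width: 0.147
```

Call:
arm_command:
  motion:
    - [0,0,-24,4.5,0,0,0]
    - [0,0,-24,4.5,0,0,0]
    - [0,0,-24,4.5,0,0,0]
    - [0,0,-24,4.5,0,0,0]
    - [0,0,-24,4.5,0,0,0]

```text
clock: 15.48
position: [0.5404, -0.2678, 0.4201]
ee_rot: [0.0, 1.571, -0.0]
force: [0.8, 0.2, -2.8]
width: 0.144
```

Call:
arm_command:
  motion:
    - [0,0,-20,3.8,0,0,0]
    - [0,0,-16,3,0,0,0]
    - [0,0,-12,2.3,0,0,0]
    - [0,0,-8,1.5,0,0,0]
    - [0,0,-4,0.8,0,0,0]

```text
clock: 16.1
position: [0.552, -0.3261, 0.4202]
ee_rot: [-0.0, 1.571, 0.0]
force: [-0.4, -0.2, -1.9]
width: 0.148
```

Call:
arm_command:
  motion:
    - [0,0,0,0,1,0,0]
    - [0,0,0,0,2,0,0]
    - [0,0,0,0,2.2,0,0]
    - [0,0,0,0,2,0,0]
    - [0,0,0,0,2,0,0]

```text
clock: 16.73
position: [0.5519, -0.3259, 0.4203]
ee_rot: [0.128, 1.567, -0.128]
force: [-0.5, 0.2, -2.0]
width: 0.147
```

Call:
arm_command:
  motion:
    - [0,0,0,0,0,0,0]
    - [0,0,0,0,0,0,0]
    - [0,0,0,0,0,0,0]

```text
clock: 17.1
position: [0.5519, -0.326, 0.4202]
ee_rot: [0.126, 1.567, -0.126]
force: [1.2, -0.9, -2.5]
width: 0.15
```

```bash
cat > m5.py <<'E'
from h import *
from cell import arm,get_image
import sys
o=[]
rs={"side":(50,190,190,310),"top":(110,200,310,430)}
for c in("side","top"):
    s=arm.observe();p,M=tool(s);g=p+M[:,0]*.159
    d=get_image(c);np.savez(c+"1.npz",**d);P=cloud(d);h=cv2.cvtColor(d["frame"],cv2.COLOR_RGB2HSV)
    L=(P-g)@M  # tool coords: x down, y along rod, z across
    m=(h[...,1]<70)&(h[...,2]>70)&(abs(L[...,2])<.03)&(L[...,1]>.02)&(L[...,1]<.20)&(abs(L[...,0]-.05)<.025)
    q=L[m];w=P[m]
    if len(q)>8: print(c,len(q),"rod tool-y max",q[:,1].max(),"across",np.polyfit(q[:,1]-.0575,q[:,2],1),"ztop along",np.polyfit(q[:,1]-.0575,-q[:,0],1),"zworld",np.median(w[:,2]))
    b=(h[...,0]>105)&(h[...,0]<125)&(h[...,1]>120)&(abs(L[...,2])<.06)&(abs(L[...,1]-.08)<.1)&(abs(L[...,0]-.05)<.09)
    if b.sum()>8: print(c,"blue",b.sum(),"along rod(rod y)",np.percentile(L[b][:,1]-.0575,[2,25,50,75,98]).round(4),"z",np.percentile(P[b][:,2],[2,98]).round(3))
    r=rs[c];o.append(cv2.resize(d["frame"][r[0]:r[1],r[2]:r[3],::-1],(400,480)))
cv2.imwrite("pics/%s.png"%sys.argv[1],np.hstack(o))
go(arm.observe(),(.552,-.3262,.130))
E
python3 m5.py m5
```

```text
side 84 rod tool-y max 0.17489132332950708 across [-0.02700792 -0.00025372] ztop along [-0.06025489 -0.04765958] zworld 0.2083134954170393
side blue 677 along rod(rod y) [0.0137 0.034  0.0372 0.0386 0.0411] z [0.153 0.233]
top 273 rod tool-y max 0.1739286396992426 across [-0.00052647 -0.00057987] ztop along [ 0.00517015 -0.05117112] zworld 0.21021510173522961
top blue 480 along rod(rod y) [0.0119 0.0162 0.0173 0.0373 0.0388] z [0.163 0.237]
t 17.2 grasp [ 0.5519 -0.326   0.2612] F [ 0.1 -0.4 -2.7] w 13.9
 shift mm [ 1.312e+02 -2.000e-01  1.000e-01] turn deg [ 0.01 -0.    0.  ]
```

View pics/m5.png

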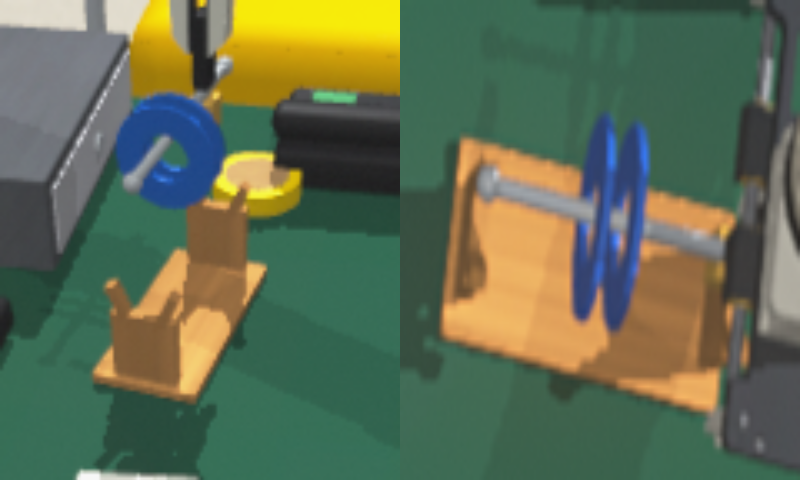

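Both rings hang at rod y≈+15 and +36. The rod is level at z≈0.206, over the stand and parallel to it. I lower it.

Call:
arm_command:
  motion:
    - [0,8,0,1,0,0,0]
    - [0,14,0,0,0,0,0]
    - [0,18,0,0,0,0,0]
    - [0,18,0,0,0,0,0]
    - [0,18,0,0,0,0,0]

```text
clock: 17.82
position: [0.5527, -0.3261, 0.3425]
ee_rot: [0.126, 1.568, -0.126]
force: [0.5, 0.1, -1.0]
width: 0.149
```

Call:
arm_command:
  motion:
    - [0,16,0,0,0,0,0]
    - [0,14,0,0,0,0,0]
    - [0,8,0,0,0,0,0]
    - [0,4,0,0,0,0,0]
    - [0,0,0,0,0,0,0]

```text
clock: 18.45
position: [0.553, -0.3261, 0.3023]
ee_rot: [0.126, 1.567, -0.126]
force: [0.1, 0.5, -2.5]
width: 0.15
```

```bash
sed -i 's/,-.3262,.130/,-.3262,.1315/' m5.py; python3 m5.py m6
```

```text
side 84 rod tool-y max 0.17508097684566773 across [ 0.01454737 -0.00471642] ztop along [-0.01754549 -0.05153612] zworld 0.09074502794207201
side blue 512 along rod(rod y) [0.0138 0.0186 0.0369 0.0385 0.0405] z [0.043 0.116]
top 236 rod tool-y max 0.17450264082816733 across [ 0.00243909 -0.00045818] ztop along [-0.00891095 -0.05076318] zworld 0.09239381697575222
top blue 354 along rod(rod y) [0.0119 0.0161 0.0175 0.0374 0.039 ] z [0.043 0.119]
t 18.55 grasp [ 0.5532 -0.3263  0.1438] F [-0.4 -0.5 -2.8] w 13.4
 shift mm [12.3 -0.1 -1.2] turn deg [-0.    0.05  0.02]
```

View pics/m6.png

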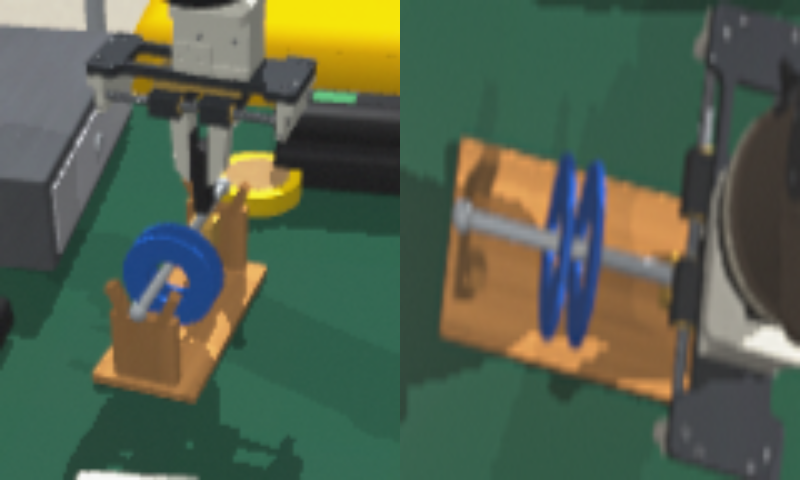

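The rod is between the notch arms (tip (140,312) side), about 9–12 mm above the floor. I lower it slowly and watch the force.

Call:
arm_command:
  motion:
    - [0,3,0,0,0,0,0]
    - [0,2,0,0,0,0,0]
    - [0,2,0,0,0,0,0]
    - [0,1,0,0,0,0,0]
    - [0,0,0,0,0,0,0]

```text
clock: 19.18
position: [0.5529, -0.3262, 0.2953]
ee_rot: [0.126, 1.567, -0.126]
force: [-2.7, 1.1, 8.0]
width: 0.149
```

Call:
arm_command:
  motion:
    - [0,1,0,0,0,0,0]
    - [0,0,0,0,0,0,0]

```text
clock: 19.42
position: [0.5529, -0.3261, 0.2952]
ee_rot: [0.126, 1.566, -0.127]
force: [-5.6, 1.7, 15.9]
width: 0.153
```

Call:
arm_command:
  motion:
    - [0,1,0,0,0,0,0]
    - [0,0,0,0,0,0,0]

```text
clock: 19.68
position: [0.5529, -0.3261, 0.2951]
ee_rot: [0.125, 1.566, -0.127]
force: [-8.4, 3.3, 22.9]
width: 0.149
```

Call:
arm_command:
  motion:
    - [0,1,0,0,0,0,0]
    - [0,0,0,0,0,0,0]

```text
clock: 19.92
position: [0.5529, -0.3261, 0.295]
ee_rot: [0.125, 1.565, -0.127]
force: [-10.3, 5.4, 30.3]
width: 0.149
```

Contact was at TCP z≈0.295, which matches the camera's 54 mm grip offset. I back off the overpress and check that the rod is seated.

Call:
arm_command:
  motion:
    - [0,-2,0,0,0,0,0]
    - [0,-1.6,0,0,0,0,0]
    - [0,0,0,0,0,0,0]

```text
clock: 20.3
position: [0.553, -0.3262, 0.2953]
ee_rot: [0.126, 1.567, -0.126]
force: [-1.6, 1.1, 6.9]
width: 0.149
```

```bash
python3 m5.py m7; python3 - <<'E'
from h import *
for c in("side","top"):
    d=np.load(c+"1.npz");P=cloud(d);h=cv2.cvtColor(d["frame"],cv2.COLOR_RGB2HSV)
    a=np.radians(-9.2);u=np.array([-np.sin(a),np.cos(a),0]);v=np.array([np.cos(a),np.sin(a),0])
    L=P-np.array([.5615,-.270,0]);y=L@u;x=L@v;z=P[...,2]
    m=(h[...,1]<70)&(h[...,2]>80)&(abs(x)<.03)&(y>-.04)&(y<.13)&(z>.06)&(z<.11)
    print(c,m.sum(),"x",np.polyfit(y[m],x[m],1),"z",np.polyfit(y[m],z[m],1),"ymax",y[m].max())
    w=(h[...,0]>5)&(h[...,0]<20)&(h[...,1]>100)&(z>.07)&(z<.11)&(abs(x)<.05)&(abs(y)<.13)
    for s in(-1,1):
        k=w&(y*s>.08)
        if k.sum()>3: print("  upright",s,k.sum(),"x",x[k].min(),x[k].max(),"y",np.median(y[k]))
E
```

```text
side 93 rod tool-y max 0.17598889981428614 across [-0.00066201 -0.00169527] ztop along [ 0.01126447 -0.05456189] zworld 0.08295507833631233
side blue 493 along rod(rod y) [0.014  0.0187 0.0371 0.0386 0.0411] z [0.036 0.109]
top 224 rod tool-y max 0.17434378720093383 across [-0.00029961 -0.00045066] ztop along [-0.00276539 -0.05070167] zworld 0.08534804408801
top blue 364 along rod(rod y) [0.0113 0.0161 0.0175 0.0372 0.0392] z [0.031 0.113]
t 20.4 grasp [ 0.5531 -0.3263  0.1363] F [-2.   1.3  6.9] w 13.8
 shift mm [ 4.8 -0.1 -1.1] turn deg [-0.    0.03  0.01]
side 96 x [-0.00754105 -0.0008038 ] z [0.00853163 0.08206063] ymax 0.11905776468252978
  upright -1 54 x -0.03239823471272141 0.029824134078588128 y -0.09431943870192927
  upright 1 104 x -0.032240439565891864 0.03260918281609951 y 0.10031801274304704
top 229 x [-0.00060507  0.00028336] z [-0.0019838   0.08554743] ymax 0.11743038094877158
  upright 1 130 x -0.031242089218633466 0.035158196883577894 y 0.09641723692630522
```

Rod surface height 0.0853 (0.0848 at the start), centred in the notches. I release it.

Call:
arm_command:
  motion:
    - [0,-1,0,0,0,0,0]
    - [20,0,0,0,0,0,0]
    - [30,0,0,0,0,0,0]
    - [45,0,0,0,0,0,0]
    - [60,0,0,0,0,0,0]

```text
clock: 21.02
position: [0.5529, -0.3262, 0.2958]
ee_rot: [0.126, 1.567, -0.126]
force: [-0.4, 0.1, -0.0]
width: 0.496
```

Call:
arm_command:
  motion:
    - [60,0,0,0,0,0,0]
    - [60,0,0,0,0,0,0]
    - [60,-5,0,0,0,0,0]
    - [60,-15,0,0,0,0,0]
    - [60,-30,0,0,0,0,0]

```text
clock: 21.65
position: [0.5526, -0.326, 0.3463]
ee_rot: [0.127, 1.569, -0.126]
force: [1.2, 0.4, 0.1]
width: 0.654
```

Call:
arm_command:
  motion:
    - [60,-35,0,0,0,0,0]
    - [60,-35,0,0,0,0,0]
    - [60,-30,0,0,0,0,0]
    - [60,-15,0,0,0,0,0]
    - [60,0,0,0,0,0,0]

```text
clock: 22.28
position: [0.553, -0.3261, 0.462]
ee_rot: [0.125, 1.565, -0.127]
force: [0.0, -0.0, -1.0]
width: 0.658
```

Call:
arm_command:
  motion:
    - [60,0,0,0,0,0,0]
    - [60,0,0,0,0,0,0]
    - [60,0,0,0,0,0,0]
    - [60,0,0,0,0,0,0]
    - [60,0,0,0,0,0,0]

```text
clock: 22.9
position: [0.5529, -0.3261, 0.4607]
ee_rot: [0.126, 1.567, -0.126]
force: [0.8, -0.1, -0.0]
width: 0.652
```

```bash
python3 m5.py m8; python3 - <<'E'
from h import *
for c in("side","top"):
    d=np.load(c+"1.npz");P=cloud(d);h=cv2.cvtColor(d["frame"],cv2.COLOR_RGB2HSV)
    a=np.radians(-9.2);u=np.array([-np.sin(a),np.cos(a),0]);v=np.array([np.cos(a),np.sin(a),0])
    L=P-np.array([.5615,-.270,0]);y=L@u;x=L@v;z=P[...,2]
    m=(h[...,1]<70)&(h[...,2]>80)&(abs(x)<.03)&(y>-.04)&(y<.13)&(z>.06)&(z<.11)
    print(c,m.sum(),"x",np.polyfit(y[m],x[m],1),"z",np.polyfit(y[m],z[m],1),"ymax",y[m].max())
    b=(h[...,0]>105)&(h[...,0]<125)&(h[...,1]>120)&(abs(x)<.07)&(abs(y)<.13)
    print("  blue",b.sum(),np.percentile(y[b],[2,25,75,98]).round(3),np.percentile(x[b],[2,98]).round(3),np.percentile(z[b],[2,98]).round(3))
E
```

```text
t 23.0 grasp [ 0.5529 -0.3261  0.3019] F [-0.3 -0.  -0.4] w 60.1
 shift mm [170.4  -0.2  -0.9] turn deg [0. 0. 0.]
side 96 x [ 0.00198874 -0.00082219] z [0.00527592 0.0825033 ] ymax 0.11885042539060575
  blue 489 [0.014 0.019 0.039 0.041] [-0.043  0.039] [0.035 0.109]
top 238 x [0.00049751 0.00029248] z [-0.00297119  0.0855783 ] ymax 0.11751570065930239
  blue 368 [0.012 0.017 0.038 0.04 ] [-0.039  0.039] [0.029 0.113]
```

View pics/m8.png

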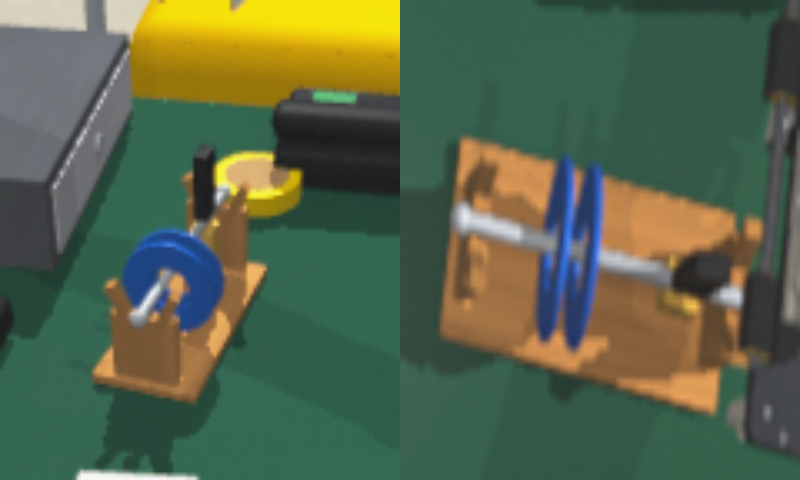

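The rod lies in both notches with its grip upright. Both blue rings hang between the uprights, and the gripper is well above everything.

```bash
python3 -c "
from cell import arm
print(arm.sign_off())"
```

```text
the job is handed in; nothing more can be done
None
```

The rod is back in the notches of its stand with both blue discs hanging on it, and the job was handed in at about 23 s of the 61 s allowed. I took the rod by its grip, threaded it through both discs, lifted them together out of the rack, laid the rod down and let go.

**Last checks:**
- The rod is level and centred in both notches. The surface the cameras see is at 0.0825 (side) and 0.0856 m (top), against 0.084–0.085 at the start.
- The discs sit at rod y of about +15 and +37 mm, clear between the uprights.
- The rod and disc positions matched before and after release to within about 1 mm. The gripper is open and about 120 mm above the grip.
- I did not touch the red, orange or yellow look-alikes.

**What disagreed:** the rod reached the stand about 4 mm higher on the arm's reading than at pick-up. The cameras showed the rod axis about 54 mm below the grasp point instead of 50, and that fits where it made contact. I pressed to about 30 N vertically (32 N in all) on the rod before backing off and releasing. That stayed below the 120 N wrist limit; the 40 N limit is for the arm or gripper body, which touched nothing that I saw.

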